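# Clear the iron stand: hang the offcut basket, refit the wiping tray

### The arm

A 6-joint arm with a two-finger parallel gripper is mounted at the origin on the work surface. World frame = base frame: x ahead of the robot, y to its left, z up, the work surface at z = 0. Lengths are in mm, angles in rad, forces in N, time in s.
With the tool pointing down it reaches from about 300 to 775 mm from the base axis. Payload 14.6 kg.
Tool frame: the origin (TCP) lies at the very end of the fingers, on their centre line; the grasp point (between the pads) lies 19 mm behind it; z points along the fingers, y is the line along which they close (so a half turn about z gives the same grasp; the last joint's range is limited). The gripper opens to 94 mm and grips with 3 to 60 N. Pads are 16 mm wide; open, the fingers measure 119 mm over their backs; the gripper's body (75 mm by 177 mm) begins 78 mm behind the grasp point.
Start: joints at [-1.346, 0.3, 1.521, -0, 1.321, -0.067], TCP at [158.215, -526.742, 205.446] pointing down, gripper open.
Joint ranges: [-3.03, 3.03], [-0.79, 2.21], [0.23, 2.52], [-1.04, 4.18], [0, 3.07], [-2.55, 2.55]. Speed limits (rad/s): [2.22, 2.22, 2.57, 3.14, 3.14, 3.14].

### API

Orientations are given as [roll, pitch, yaw] about the fixed x, y, z axes, in that order (R = Rz(yaw) Ry(pitch) Rx(roll)).
In Python, from cell import manip gives the robot as it stands.
- The arm moves only by the tool servo_tool, never from a script. Its argument "rows" is a list of rows, each a list of 7 numbers: the turn, a rotation vector about the world's x, y, z in degrees, then the shift along the world's x, y, z in mm, then the closure, from 0 (fully open) to 1 (shut). In form: [[rx, ry, rz, dx, dy, dz, fingers], ...]. A call has 1 to 20 rows; each row shifts and turns the commanded pose from where the row before left it; what a row does not reach is not made up. A row lasts 1/8 s, in which the tool goes at most 62.5 mm and 10.7 degrees, less where a joint would pass 70% of its speed; a pose out of reach is approached as far as the arm can. A call with a gripper value outside its range is refused whole. The fingers move at their own pace and stop on an object; "grip_force" is the grip in N (left out, the last holds). Time passes only in rows, so rows that do not move let the fingers close. It gives the time, the measured TCP pose, the force, the opening and the grip force at its end, in the units of the state.
- manip.read_state(): the state, without advancing time (a new reading comes with each control period).
- manip.camera(name): name is "scene" or "top" or "wrist"; returns the picture (480x640x3 uint8, red, green, blue); there is no depth.
- manip.camera_info(name): a dict with "fx", "fy", "cx", "cy" (pixels), "position" and "rotation" of the camera in the world; the wrist camera has in their place "T_tool_cam" (4x4, takes a point from camera to tool coordinates, whose origin is the TCP and whose axes are the flange's). Camera axes: x right, y down, z forward; pixel columns grow to the right and rows downward; lengths in mm; the calibration is good to about 2 mm. A picture is of the moment at which its call begins: read the wrist's pose just before it. camera_info takes no time and is no camera call.
- manip.sign_off(): hands the job in; it is judged then, once.
The state is a dict: "clock": time; "joints": joint angles; "qd": joint speeds; "effort": joint torques, N m; "eef_pos": TCP position; "eef_rot": TCP orientation; "wrist_force": force on the tool from outside, world axes, zero at the start; "moment": the same for the moment, N m; "finger_gap": finger opening in mm; "finger_force": force on a finger pad.
Only numpy, scipy, OpenCV 4.12 (cv2) and the standard library are available. Lean on these libraries where they do the work, as an engineer would, in place of code of your own. Each camera call takes 0.05 s, during which the arm holds its last target. There are 200 camera calls.

### The job

The wire-offcut basket has been left standing on the soldering-iron stand, on top of the pocket where the wiping tray belongs. Hang the basket by its handle on the hook under the light bar of the bench rack, keeping it upright on the way, and seat the wiping tray flat and square at the bottom of the stand's pocket. Leave everything else on the bench where it is.

Things in the scene. Friction and masses are not known exactly. Their poses are not given: they have to be found in the camera images.
- basket: open steel basket, 110 long (x) x 66 wide (y) x 55 high, with a rigid strap handle over the top: a level bar along its x, 110 long, 10 wide, 14 high (113 to 127 above the underside), on upright legs 10 wide, 5 thick at both ends. About 0.2 kg. Alike either way round. Origin: centre of the underside, z up. It starts standing on the iron stand's base
- basket_handle (a point): middle of the underside of the basket's handle bar, 113 above the basket's underside; axes as the basket
- rack: fixed bench rack, front facing its -x. Base 170 (x) x 200 (y) x 12 high; two posts 20 square at x = +75, y = +-80; a crossbar between them, 225 high, with a hook; an LED light bar held out over the hook on two arms, 12 square, from the posts' tops (y = +-80, 310 to 322 high); boxes up to 42 high on the base. Origin: on the table under the middle of the rack, z up
- light_edge (a point): middle of the lower front edge of the rack's light bar, 60 in front of the rack's origin and 310 above the table; the bar is 60 deep (x), 200 wide (y), 28 high and reaches 30 in front of the hook seat, so a gripper cannot come straight down over the hook; axes as the rack
- hook_seat (a point): top of the hook's level part, 230 above the table, where the middle of the handle bar's underside should rest, the bar lying along the rack's x; axes as the rack. The hook is 10 mm round bar: from the crossbar 100 behind it runs forward at y = -34, turns along +y through this point to y = +36 and turns up there to its tip
- hook_tip (a point): top of the hook's upturned end, 248 above the table, 36 to +y of the hook seat; the handle must pass over it
- station: fixed soldering-iron stand: grey base 20 high, from x = -65 to +65 and y = -56 to +130, with an open rectangular pocket round the origin, and at y = +97 a coil holder with a parked iron, 46 wide, that rises from x = -45, 50 high, sloping away to x = +120, 200 high. Origin: on the table under the middle of the pocket; z up
- pocket (a point): middle of the pocket's floor, 10 above the table; the pocket is 95 long (y) x 65 wide (x) and 10 deep, with a 1.5 chamfer; axes as the stand
- tray: low open steel tray, 92 long (x) x 62 wide (y) x 14 high, walls 4, with an upright finger plate in its middle: 40 long (x), 10 thick (y), its top 50 above the tray's underside. Alike either way round. Origin: centre of the underside; z up. When seated its x lies along the stand's y and it stands 4 proud of the base
- tray_fin (a point): on the middle of the tray's finger plate, 36 above the tray's underside, a height to grip; axes as the tray
- helper: bystander: helping-hand clamp stand, round foot 72 across, crossbar 124 long (y) 95 high, two clips up to 157 high. Origin: centre of the underside
- spool: bystander: metal spool, 60 across, 44 high. Origin: centre of the underside
- tin_a: bystander: open steel ring, 60 across, 30 high. Origin: centre of the underside
- tin_b: bystander: open steel ring, 72 across, 28 high. Origin: centre of the underside
- bottle: bystander: white bottle, 48 across, 105 high. Origin: centre of the underside
- jar: bystander: white cup, 60 across, 70 high. Origin: centre of the underside
- screwdriver: bystander: screwdriver lying on the table, about 200 long (x). Origin near its middle
There are look-alikes about, which are no part of the job. What is shaped like the basket but green is not meant. What is shaped like the tray but green is not meant.

How it is judged:
By the outcome, as a careful person would: the job done as asked, in the order asked, and still so for the second after the job is handed in, with the robot touching nothing.
It also fails if it takes over 72 s, if anything falls off the work surface, if the arm or the gripper's body presses on something with over 40 N, if the wrist force passes 120 N, or if a joint passes its speed limit or range.

## Working session

There is one attempt and no reset: what is moved stays moved. The work goes in short steps, Python scripts to look and compute and a tool call to move; the robot and the scene stay as the last step left them, time stands still between calls to the robot, and variables do not carry over. Pictures are saved under pics/ and viewed, at most 10 in all, crops included, and the job is handed in when it is done.

Besides the shell and the picture viewer there is one more tool, called after "Emit:" as a command line: name --pt "numbers of a row" for each row, then --argument value for the rest. servo_tool: Moves the arm, as the interface text tells. Its arguments: {"type":"object","properties":{"rows":{"type":"array","items":{"type":"array","items":{"type":"number"}}},"grip_force":{"type":"number"}},"required":["rows"]}

```bash
mkdir -p pics; python3 - <<'E'
from cell import manip
import cv2
for n in("scene","top"):
    cv2.imwrite(f"pics/{n}0.png",manip.camera(n)[:,:,::-1]); 
    i=manip.camera_info(n); print(n,i)
s=manip.read_state(); print(s); print(manip.camera_info("wrist"))
E
```

```text
scene {'fx': 482.70458014893626, 'fy': 482.70458014893626, 'cx': 320.9033609339395, 'cy': 238.89681021405696, 'position': array([1269.22424148,  -96.86230299,  788.09759092]), 'rotation': array([-2.27526283, -0.01777732,  1.42820913])}
top {'fx': 433.79500596366427, 'fy': 433.79500596366427, 'cx': 320.94550482835393, 'cy': 245.5042215198256, 'position': array([ 420.11776713,   -2.90411406, 1022.74888591]), 'rotation': array([-2.96722838,  0.02529124, -1.57017613])}
{'clock': 0.1, 'joints': array([-1.34564075e+00,  3.00392848e-01,  1.52147785e+00, -4.88757377e-06,
        1.32070291e+00, -6.66009311e-02]), 'qd': array([ 2.60322889e-03, -1.04561344e-03, -1.58102334e-03,  9.97348603e-05,
        3.04038382e-04, -1.71318269e-03]), 'effort': array([ 3.97878193e-04, -5.32644475e+01, -3.53284621e+01,  7.09418301e-02,
        2.34829163e-02, -5.05712967e-05]), 'eef_pos': array([ 158.14560477, -526.54412504,  204.97292187]), 'eef_rot': array([-3.14061355e+00, -6.05608949e-05,  2.91757687e-01]), 'wrist_force': array([-0.46751055, -1.23362989,  0.47716765]), 'moment': array([ 0.0461522 , -0.00937075,  0.01468187]), 'finger_force': 0.0, 'finger_gap': 93.77640418450903}
{'fx': 404.6533625826888, 'fy': 404.6533625826888, 'cx': 320.0998443439156, 'cy': 235.28196035919493, 'T_tool_cam': array([[ 4.60227535e-04, -9.62245145e-01, -2.72183889e-01,
         7.99192632e+01],
       [ 9.99999795e-01,  3.21501100e-04,  5.54274419e-04,
        -1.51620633e-01],
       [-4.45840449e-04, -2.72184089e-01,  9.62245095e-01,
        -1.79267022e+02],
       [ 0.00000000e+00,  0.00000000e+00,  0.00000000e+00,
         1.00000000e+00]])}
```

View pics/scene0.png

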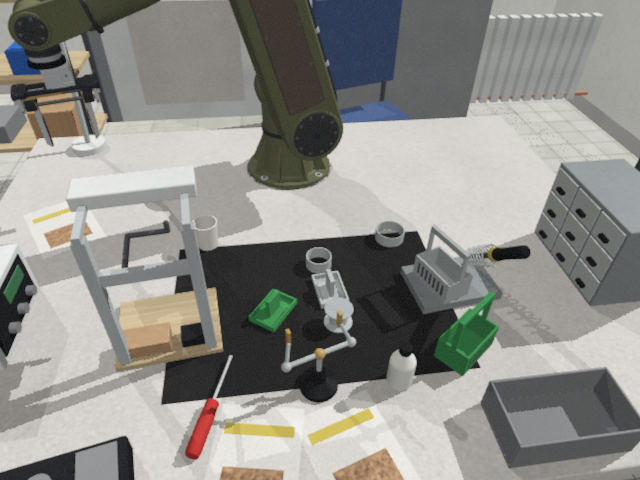

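View pics/top0.png

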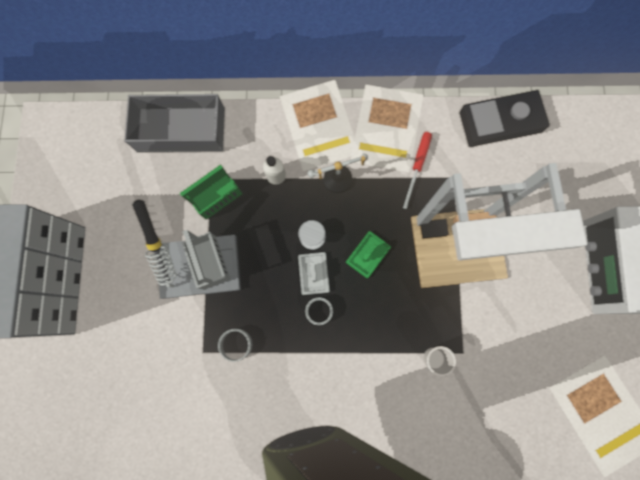

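The grey basket stands on the stand (top 207,258; scene 443,270). The green basket is the look-alike (top 210,190). The tray candidates are grey (top 314,273), between the spool and a tin, and green (top 368,254). The grey ones fit the description (steel, not green). I'll confirm that in an enlarged crop.

```bash
cat > h.py <<'E'
import numpy as np,cv2
from scipy.spatial.transform import Rotation as R
from cell import manip
def ray(n,uv):
    i=manip.camera_info(n)
    d=np.array([(uv[0]-i['cx'])/i['fx'],(uv[1]-i['cy'])/i['fy'],1.])
    return np.array(i['position']),R.from_euler('xyz',i['rotation']).as_matrix()@d
def atz(n,uv,z):
    p,d=ray(n,uv); return (p+d*(z-p[2])/d[2]).round(1)
def proj(n,P):
    i=manip.camera_info(n)
    c=R.from_euler('xyz',i['rotation']).as_matrix().T@(np.array(P,float)-i['position'])
    return (i['fx']*c[0]/c[2]+i['cx'],i['fy']*c[1]/c[2]+i['cy'])
def crop(im,x,y,w,h,s): return cv2.resize(im[y:y+h,x:x+w],None,fx=s,fy=s,interpolation=cv2.INTER_CUBIC)
E
python3 - <<'E'
from h import *
t=cv2.imread('pics/top0.png');s=cv2.imread('pics/scene0.png')
a=crop(t,140,220,110,90,5);cv2.imwrite('pics/c1.png',np.hstack([a[:, :],crop(t,285,215,50,90,5)]))
a=crop(s,390,215,120,100,5); 
cv2.imwrite('pics/c2.png',np.hstack([crop(t,405,160,190,150,2.0),crop(s,60,160,190,150,2.0)]))
E
```

```text
(no output)
```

View pics/c1.png

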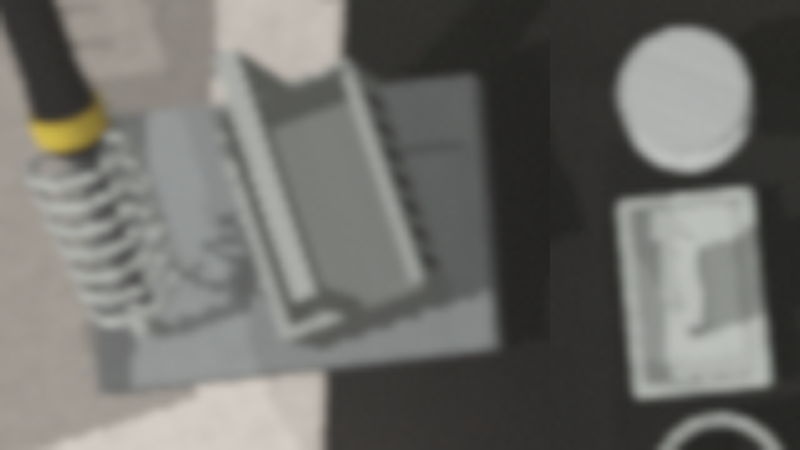

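View pics/c2.png

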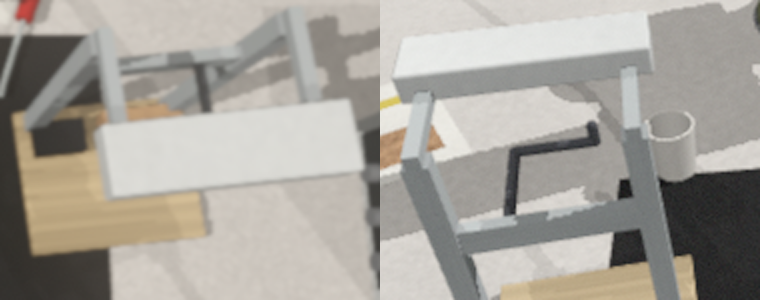

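The crops confirm it. The grey basket, bar up, is on the stand, with the handle bar from about (225..245,58) to (292..315,298) in the crop. The grey tray has its corners at (615,200), (755,187), (775,385) and (635,398). The rack crop shows the light bar's corners and the hook in the scene view: tip (593,125), bend (515,150).

```bash
cat > fit.py <<'E'
from h import *
from scipy.optimize import least_squares
def c1(X,Y): return ('top',140+(X+.5)/5-.5,220+(Y+.5)/5-.5)
def c1b(X,Y): return ('top',285+(X-549.5)/5-.5,215+(Y+.5)/5-.5)
def ct(X,Y): return ('top',405+(X+.5)/2-.5,160+(Y+.5)/2-.5)
def cs(X,Y): return ('scene',60+(X-379.5)/2-.5,160+(Y+.5)/2-.5)
def fit(name,pts,x0):
    def f(q):
        r=R.from_euler('z',q[2]).as_matrix();o=[]
        for L,(n,u,v) in pts:
            p=proj(n,r@np.array(L,float)+[q[0],q[1],0]); o+=[p[0]-u,p[1]-v]
        return np.array(o)
    s=least_squares(f,x0,x_scale=[1,1,.01],loss='soft_l1'); print(name,s.x[:2].round(1),np.degrees(s.x[2]).round(2),f(s.x).reshape(-1,2).round(1).tolist()); return s.x
E
python3 - <<'E'
from fit import *
fit('station',[((65,-56,20),c1(478,73)),((-65,-56,20),c1(500,348)),((-65,130,20),c1(100,392))],[400,250,0])
fit('tray',[((46,31,14),c1b(615,200)),((46,-31,14),c1b(755,187)),((-46,-31,14),c1b(775,385)),((-46,31,14),c1b(635,398))],[400,0,0])
fit('basket',[((55,5,147),c1(225,58)),((55,-5,147),c1(245,58)),((-55,5,147),c1(292,302)),((-55,-5,147),c1(315,298))],[400,250,.2])
fit('basket rim',[((55,-33,75),c1(350,62)),((-55,-33,75),c1(422,288)),((-55,33,75),c1(288,338))],[400,250,.2])
fit('rack',[((-60,100,338),ct(110,197)),((-60,-100,338),ct(363,170)),((0,-100,338),ct(350,100)),((0,100,338),ct(101,125)),
((85,100,12),ct(16,112)),((-85,100,12),ct(32,253)),((-85,-100,12),ct(208,235)),
((-60,-100,338),cs(402,35)),((-60,100,338),cs(648,13)),((0,100,338),cs(652,40)),((0,-100,338),cs(394,72))],[450,-250,.1])
fit('hook',[((-30,36,248),cs(593,123)),((-30,-34,230),cs(515,152))],[450,-250,.1])
for n,z,uv in [('spool',44,(312,232)),('tin_a',30,(319,311)),('tin_b',28,(235,345)),('jar',70,(440,362)),('bottle',105,(272,161)),('helper',157,(337,165)),('greentray',14,(368,254))]: print(n,atz('top',uv,z))
E
```

```text
station [553.5 274.5] 6.31 [[-0.0, 0.2], [-0.2, -0.2], [0.2, -0.0]]
tray [532.8  39.8] 5.58 [[1.1, 0.3], [-0.7, 0.3], [-0.8, -0.3], [0.6, -0.3]]
basket [555.6 282. ] 18.31 [[-0.5, -0.2], [0.1, -1.7], [0.1, 1.1], [0.2, 0.3]]
basket rim [557.  283.2] 20.46 [[-0.0, -0.5], [0.8, -0.0], [-0.8, 0.5]]
rack [ 589.1 -299.8] 5.28 [[0.3, -0.5], [0.3, 1.1], [-0.6, -0.6], [-0.7, -1.3], [-1.4, 2.0], [-0.0, 2.7], [-1.6, 3.6], [0.1, 0.0], [-0.2, -2.0], [-0.8, 3.4], [-1.6, 2.1]]
hook [ 594.7 -296.2] 8.67 [[-0.2, 0.0], [0.2, 0.0]]
spool [624.3  42.6  44. ]
tin_a [444.4  26.6  30. ]
tin_b [368.8 215.6  28. ]
jar [ 336.7 -230.8   70. ]
bottle [773.8 129.8 105. ]
helper [743.7 -14.4 157. ]
greentray [577.2 -87.8  14. ]
```

Emit:
servo_tool --pt "0 0 0 24.5 32.5 13.5 0" --pt "0 0 0 24.5 32.5 13.5 0" --pt "0 0 0 24.5 32.5 13.5 0" --pt "0 0 0 24.5 32.5 13.5 0" --pt "0 0 0 24.5 32.5 13.5 0" --pt "0 0 0 24.5 32.5 13.5 0" --pt "0 0 0 24.5 32.5 13.5 0" --pt "0 0 2.7 10 43 0 0" --pt "0 0 0 10 43 0 0" --pt "0 0 0 10 43 0 0" --pt "0 0 0 10 43 0 0" --pt "0 0 0 10 43 0 0" --pt "0 0 0 10 43 0 0" --pt "0 0 0 10 43 0 0"

```text
clock: 1.85
eef_pos: [399.7, 3.2, 299.9]
eef_rot: [-3.142, 0.0, 0.339]
wrist_force: [0.3, -0.1, 0.1]
finger_gap: 94.1
finger_force: 0.0
```

Emit:
servo_tool --pt "1.66 -4.72 0 5 30 -1 0.4" --pt "1.66 -4.72 0 5 30 -1 0.4" --pt "1.66 -4.72 0 5 30 -1 0.4" --pt "1.66 -4.72 0 5 30 -1 0.4" --pt "1.66 -4.72 0 5 30 -1 0.4" --pt "1.66 -4.72 0 5 30 -1 0.4" --pt "1.66 -4.72 0 5 30 -1 0.4" --pt "1.66 -4.72 0 5 30 -1 0.4" --pt "0 0 0 0 0 0 0.4" --pt "0 0 0 0 0 0 0.4"

```text
clock: 3.1
eef_pos: [439.7, 241.4, 292.0]
eef_rot: [3.141, -0.697, 0.339]
wrist_force: [-0.1, 0.4, 0.5]
finger_gap: 56.4
finger_force: 0.0
```

```bash
cat >> h.py <<'E'
def wristpose(s=None):
    s=s or manip.read_state()
    T=np.eye(4);T[:3,:3]=R.from_euler('xyz',s['eef_rot']).as_matrix();T[:3,3]=s['eef_pos']
    return T@np.array(manip.camera_info('wrist')['T_tool_cam'])
def wray(C,uv):
    i=manip.camera_info('wrist'); return C[:3,3],C[:3,:3]@[(uv[0]-i['cx'])/i['fx'],(uv[1]-i['cy'])/i['fy'],1.]
def watz(C,uv,z):
    p,d=wray(C,uv); return (p+d*(z-p[2])/d[2]).round(1)
def wproj(C,P):
    i=manip.camera_info('wrist'); c=C[:3,:3].T@(np.array(P,float)-C[:3,3]); return (i['fx']*c[0]/c[2]+i['cx'],i['fy']*c[1]/c[2]+i['cy'])
def wshot(n):
    C=wristpose(); cv2.imwrite(f'pics/{n}.png',manip.camera('wrist')[:,:,::-1]); np.save(f'pics/{n}.npy',C); return C
def st():
    s=manip.read_state(); print(s['clock'].__round__(2),'q',s['joints'].round(2),s['eef_pos'].round(1),np.degrees(s['eef_rot']).round(1),'F',s['wrist_force'].round(1),'gap',round(s['finger_gap'],1),round(s['finger_force'],1))
E
python3 -c "
from h import *
st();wshot('w1')"
```

```text
3.1 q [ 0.48 -0.24  2.02 -0.14  0.67  1.79] [439.7 241.4 292. ] [180.  -40.   19.4] F [-0.1  0.4  0.5] gap 56.4 0.0
```

View pics/w1.png

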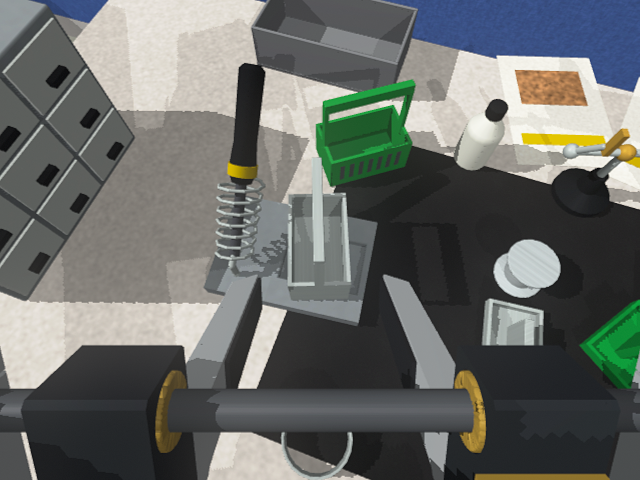

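The wrist view shows the grey basket, with its bar top running from about (317,158) to (319,262), centred between the fingers. The green basket is at (365,140). I'll check the bar line against this view.

```bash
python3 - <<'E'
from h import *
C=np.load('pics/w1.npy')
b=np.array([555.5,282,0]);r=R.from_euler('z',19.4,degrees=True).as_matrix()
for L in [(-55,0,147),(-55,5,147),(-55,-5,147),(55,0,147),(-55,33,75),(-55,-33,75),(-55,33,20)]: print(L,np.round(wproj(C,r@L+b),1))
im=cv2.imread('pics/w1.png');cv2.imwrite('pics/c3.png',crop(im,270,140,120,170,3.5))
E
```

```text
(-55, 0, 147) [320.3 264.7]
(-55, 5, 147) [314.6 264.7]
(-55, -5, 147) [326.  264.7]
(55, 0, 147) [320.4 159.6]
(-55, 33, 75) [288.4 288.4]
(-55, -33, 75) [352.  288.5]
(-55, 33, 20) [291.7 302.2]
```

View pics/c3.png

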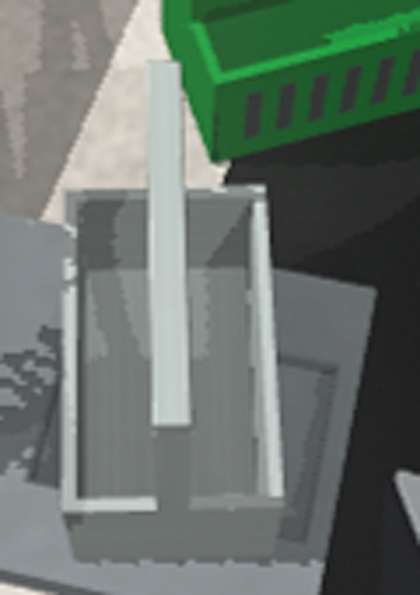

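```bash
python3 - <<'E'
from h import *
C=np.load('pics/w1.npy')
n=watz(C,(319.1,260.9),147);f=watz(C,(316.6,157.7),147);print(n,f,np.linalg.norm(f-n),np.degrees(np.arctan2(*(f-n)[1::-1])),(n+f)/2)
l=watz(C,(288.6,286.3),75);r=watz(C,(351.1,285.2),75);print(l,r,np.degrees(np.arctan2(*(l-r)[1::-1]))-90)
# pocket/station edges: base near-right corner
for X,Y in [(376,288),(338,365)]: print(watz(C,(270+X/3.5,140+Y/3.5),20))
E
```

```text
[506.6 265.9 147. ] [608.2 304.5 147. ] 108.68541760512312 20.802848687777626 [557.4 285.2 147. ]
[494.9 295.5  75. ] [517.7 234.6  75. ] 20.525107976632754
[625.1 229.7  20. ]
[591.6 233.9  20. ]
```

Emit:
servo_tool --pt "0 0 1.3 10.5 3.7 -30 0.4" --pt "0 0 0 10.5 3.7 -30 0.4" --pt "0 0 0 10.5 3.7 -30 0.4" --pt "0 0 0 12 4.5 -15.3 0.4" --pt "0 0 0 12 4.5 -15.3 0.4" --pt "0 0 0 12 4.5 -15.3 0.4" --pt "0 0 0 12 4.5 -15.3 0.4" --pt "0 0 0 12 4.7 -15.4 0.4" --pt "0 0 0 0 0 0 0.4" --pt "0 0 0 0 0 0 0.7" --pt "0 0 0 0 0 0 1" --pt "0 0 0 0 0 0 1" --pt "0 0 0 0 0 0 1" --pt "0 0 0 0 0 0 1" --grip_force 50

```text
clock: 4.9
eef_pos: [531.2, 275.6, 125.4]
eef_rot: [3.141, -0.699, 0.362]
wrist_force: [-0.7, -0.3, 1.4]
finger_gap: 9.8
finger_force: 8.3
```

Emit:
servo_tool --pt "0 0 0 0 0 0 1" --pt "0 0 0 0 0 0 1" --pt "0 0 0 0 0 3 1" --pt "0 0 0 0 0 8 1" --pt "0 0 0 0 0 15 1" --pt "0 0 0 0 0 20 1" --pt "0 0 0 0 0 20 1" --pt "0 0 0 0 0 20 1" --pt "0 0 0 0 0 20 1" --pt "0 0 0 0 0 14 1" --pt "0 0 0 0 0 0 1"

```text
clock: 6.28
eef_pos: [531.4, 275.7, 246.7]
eef_rot: [3.141, -0.701, 0.362]
wrist_force: [-0.4, 1.1, -3.4]
finger_gap: 9.3
finger_force: 50.0
```

```bash
python3 -c "
from h import *
st();C=wshot('w2');T=C@np.linalg.inv(np.array(manip.camera_info('wrist')['T_tool_cam']))
print((T@[0,0,-19,1]).round(1))
s=cv2.cvtColor(manip.camera('scene'),cv2.COLOR_RGB2BGR)
a=cv2.imread('pics/w2.png')
cv2.imwrite('pics/c4.png',np.hstack([crop(a,230,90,180,200,2),cv2.resize(s[100:400,380:580],None,fx=1.3333,fy=1.3333)]))"
```

```text
6.28 q [ 0.44  0.04  1.88 -0.1   0.53  1.72] [531.4 275.7 246.7] [180.  -40.1  20.7] F [-0.4  1.1 -3.4] gap 9.3 50.0
[520.  271.3 261.2   1. ]
```

View pics/c4.png

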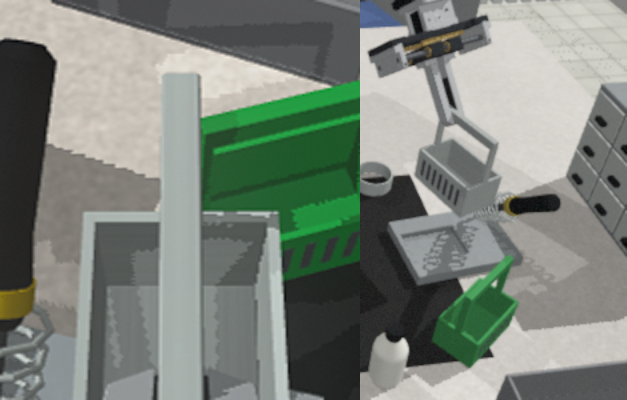

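The basket hangs upright in the fingers and clear of the stand, and the pocket is free (scene crop 440,245). Next I'll carry it to a lookout in front of the rack.

Emit:
servo_tool --pt "0 0 -0.5 -4 -15 3 1" --pt "0 0 -0.8 -9 -30 6 1" --pt "0 0 -1.1 -9.5 -33 6 1" --pt "0 0 -1.1 -9.5 -33 6 1" --pt "0 0 -1.1 -9.5 -33 6 1" --pt "0 0 -1.1 -9.5 -33 6 1" --pt "0 0 -1.1 -9.5 -33 6 1" --pt "0 0 -1.1 -9.5 -33 6 1" --pt "0 0 -1.1 -9.5 -33 6 1" --pt "0 0 -1.1 -9.5 -33 6 1" --pt "0 0 -1.1 -9.5 -33 4 1" --pt "0 0 -1.1 -9.5 -33 4 1" --pt "0 0 -1.1 -9.5 -33 3 1" --pt "0 0 -1.1 -9.5 -33 2 1" --pt "0 0 -1.0 -9 -20 1 1" --pt "0 0 0 -4 -5 0 1" --pt "0 0 0 0 0 0 1" --pt "0 0 0 0 0 0 1"

```text
clock: 8.62
eef_pos: [391.3, -189.8, 316.3]
eef_rot: [3.141, -0.699, 0.092]
wrist_force: [-0.2, 0.0, -2.2]
finger_gap: 9.5
finger_force: 50.0
```

```bash
python3 -c "
from h import *
st();C=wshot('w3')"
```

```text
8.62 q [-0.88 -0.34  2.04  0.64  1.09  0.4 ] [ 391.3 -189.8  316.3] [180.  -40.    5.3] F [-0.2  0.  -2.2] gap 9.5 50.0
```

View pics/w3.png

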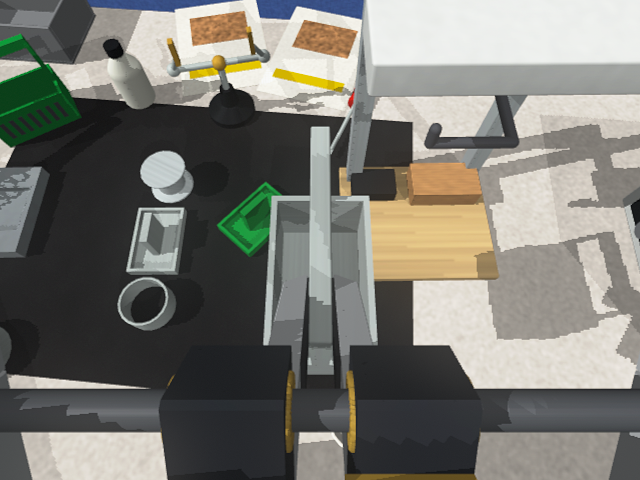

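The wrist view shows the hook tip at (434,125), its level part from (436,143) to (515,142), the light bar's lower front corner at (367,96) with the upper at (370,67), and the base's front right corner at (497,278). The basket's bar end is at (320,127). The grey tray's rim runs from (134,208) to (179,275), with the spool at (165,175).

```bash
python3 - <<'E'
from fit import *
import h,fit as F
C=np.load('pics/w3.npy')
F.proj=lambda n,P: wproj(C,P) if n=='w' else h.proj(n,P)
T=C@np.linalg.inv(np.array(manip.camera_info('wrist')['T_tool_cam']))
G=(T@[0,0,-19,1])[:3];hd=np.array([np.cos(.0925),np.sin(.0925),0])
print('G',G.round(1),'bar end',np.round(wproj(C,G+95*hd+[0,0,7]),1))
w=[((-60,100,310),('w',367,96)),((-60,100,338),('w',370,67)),((-85,-100,12),('w',497,278)),((-30,36,248),('w',434,124)),((-30,36,225),('w',436,142)),((-30,-34,225),('w',514,142))]
fit('rack w',w,[589,-300,.09])
fit('hook w',w[3:],[589,-300,.09])
fit('tray w',[((46,31,14),('w',134,207.5)),((46,-31,14),('w',186,207)),((-46,-31,14),('w',179,275)),((-46,31,14),('w',127,273))],[532,40,.09])
E
```

```text
G [ 379.2 -190.9  330.9] bar end [320.4 126.1]
rack w [ 591.4 -299.3] 6.3 [[-0.9, 2.2], [1.4, -4.8], [2.9, 1.8], [2.0, 0.1], [-7.1, 0.1], [-2.7, -1.0]]
hook w [ 591.1 -301.8] 5.29 [[4.5, 0.0], [-4.7, -0.0], [-0.1, 0.0]]
tray w [532.1  39.5] 6.96 [[5.2, 1.5], [-1.3, 0.8], [-2.1, -3.6], [1.1, -0.2]]
```

Emit:
servo_tool --pt "0 0 0 0 0 -20 1" --pt "0 0 0 0 0 -26 1" --pt "0 0 0 5 0 -20 1" --pt "0 0 0 20 0.6 0 1" --pt "0 0 0 25 0.8 0 1" --pt "0 0 0 25 0.8 0 1" --pt "0 0 0 25 0.8 0 1" --pt "0 0 0 20 0.6 0 1" --pt "0 0 0 11 0 0 1" --pt "0 0 0 0 0 0 1" --pt "0 0 0 1 -10 0 1" --pt "0 0 0 1.8 -20 0 1" --pt "0 0 0 1.8 -20 0 1" --pt "0 0 0 1.8 -20 0 1" --pt "0 0 0 1.8 -20 0 1" --pt "0 0 0 1.8 -18 0 1" --pt "0 0 0 1 -11 0 1" --pt "0 0 0 0 0 0 1"

```text
clock: 10.92
eef_pos: [533.2, -306.4, 250.1]
eef_rot: [3.141, -0.698, 0.09]
wrist_force: [-0.4, 0.4, -3.2]
finger_gap: 9.8
finger_force: 50.0
```

```bash
python3 -c "
from h import *
st();wshot('w4')
s=cv2.cvtColor(manip.camera('scene'),cv2.COLOR_RGB2BGR);cv2.imwrite('pics/s4.png',s)
a=cv2.imread('pics/w4.png')
cv2.imwrite('pics/c5.png',np.hstack([cv2.resize(a,(480,360)),crop(s,50,130,160,180,2)]))"
```

```text
10.93 q [-0.81  0.17  1.73  0.7   0.89  0.32] [ 533.2 -306.4  250.1] [180.  -40.    5.2] F [-0.4  0.4 -3.2] gap 9.8 50.0
```

View pics/c5.png

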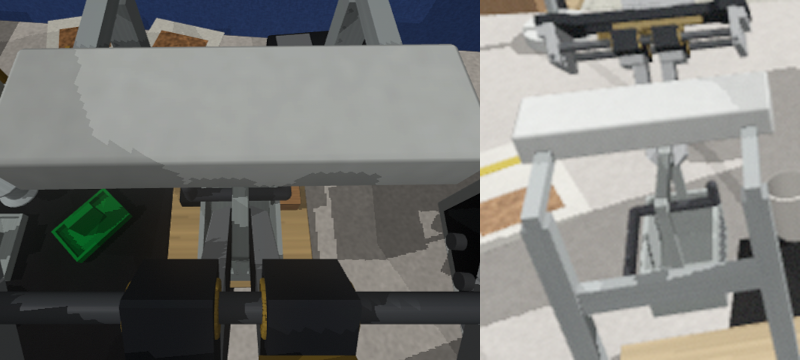

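The handle bar sits over the middle of the hook's level part (in the wrist view the hook spans 182–293 and the bar is at 240). I'll lower it now.

Emit:
servo_tool --pt "0 0 0 0 0 -8 1" --pt "0 0 0 0 0 -8 1" --pt "0 0 0 0 0 -6 1" --pt "0 0 0 0 0 -2 1" --pt "0 0 0 0 0 -2 1" --pt "0 0 0 0 0 0 1"

```text
clock: 11.78
eef_pos: [533.2, -305.9, 224.3]
eef_rot: [3.141, -0.699, 0.091]
wrist_force: [-0.3, -0.5, -2.4]
finger_gap: 9.7
finger_force: 50.0
```

Emit:
servo_tool --pt "0 0 0 0 0 -1 1" --pt "0 0 0 0 0 -1 1" --pt "0 0 0 0 0 0 1"

```text
clock: 12.15
eef_pos: [533.2, -305.9, 222.5]
eef_rot: [3.141, -0.699, 0.091]
wrist_force: [-0.7, -0.6, -2.0]
finger_gap: 9.5
finger_force: 50.0
```

Emit:
servo_tool --pt "0 0 0 0 0 -1 1" --pt "0 0 0 0 0 0 1"

```text
clock: 12.4
eef_pos: [533.4, -306.0, 222.1]
eef_rot: [3.14, -0.7, 0.092]
wrist_force: [-3.6, 1.7, 5.2]
finger_gap: 9.6
finger_force: 50.0
```

Emit:
servo_tool --pt "0 0 0 0 0 -1 1" --pt "0 0 0 0 0 0 1"

```text
clock: 12.65
eef_pos: [533.5, -306.1, 221.7]
eef_rot: [3.139, -0.7, 0.092]
wrist_force: [-6.3, 2.3, 9.3]
finger_gap: 10.0
finger_force: 50.0
```

Contact at the expected height. Opening, then backing out along the fingers.

Emit:
servo_tool --pt "0 0 0 0 0 1 0.85" --pt "0 0 0 0 0 0 0.7" --pt "0 0 0 0 0 0 0.6" --pt "0 0 0 0 0 0 0.6" --pt "0 0 0 -3.2 -0.3 3.8 0.6" --pt "0 0 0 -6.4 -0.6 7.6 0.6" --pt "0 0 0 -12.8 -1.2 15.3 0.6" --pt "0 0 0 -16 -1.5 19.2 0.6" --pt "0 0 0 -25 -2 25 0.6" --pt "0 0 0 -30 -2 25 0.6" --pt "0 0 0 -30 -2 10 0.6" --pt "0 0 0 0 0 0 0.6"

```text
clock: 14.15
eef_pos: [408.6, -316.0, 328.8]
eef_rot: [3.138, -0.7, 0.091]
wrist_force: [-0.3, -0.0, 0.4]
finger_gap: 37.8
finger_force: 0.0
```

```bash
python3 -c "
from h import *
st();wshot('w5')
s=cv2.cvtColor(manip.camera('scene'),cv2.COLOR_RGB2BGR);cv2.imwrite('pics/s5.png',s)
t=cv2.cvtColor(manip.camera('top'),cv2.COLOR_RGB2BGR);cv2.imwrite('pics/t5.png',t)
a=cv2.imread('pics/w5.png')
cv2.imwrite('pics/c6.png',np.vstack([np.hstack([cv2.resize(a,(400,300)),crop(s,50,130,200,150,2)]),np.hstack([crop(t,145,225,100,75,4),crop(t,285,215,60,45,400/60)])]))"
```

```text
14.15 q [-1.04 -0.08  1.8   0.68  1.17  0.24] [ 408.6 -316.   328.8] [179.8 -40.1   5.2] F [-0.3 -0.   0.4] gap 37.8 0.0
```

View pics/c6.png

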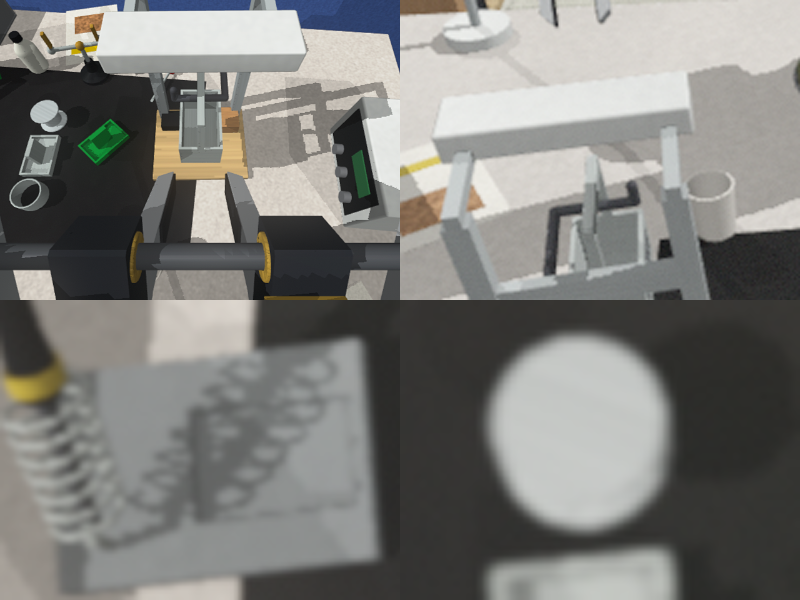

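The basket hangs on the hook by its bar, level and centred, and the pocket is clear. That was my tenth picture, so from here I measure with image code only. First, vertical looks at the tray and the pocket from matching tool-frame poses, so the camera bias cancels.

Emit:
servo_tool --pt "-0.45 5 0 0 40 0 0" --pt "-0.45 5 0 0 40 0 0" --pt "-0.45 5 0 0 40 0 0" --pt "-0.45 5 0 0 40 0 0" --pt "-0.45 5 0 0 40 0 0" --pt "-0.45 5 0 0 40 0 0" --pt "-0.45 5 0 0 40 0 0" --pt "-0.45 5.1 0 0 40 0 0" --pt "0 0 1.1 15 6 -36 0" --pt "0 0 0 15 6 -36 0" --pt "0 0 0 15 6 -36 0" --pt "0 0 0 15 6 -36 0" --pt "0 0 0 14 6 -35 0" --pt "0 0 0 0 0 0 0" --pt "0 0 0 0 0 0 0"

```text
clock: 16.18
eef_pos: [484.0, 34.8, 149.3]
eef_rot: [-3.141, 0.003, 0.111]
wrist_force: [0.4, -0.1, 0.9]
finger_gap: 93.8
finger_force: 0.0
```

```bash
cat > edge.py <<'E'
from h import *
from scipy.optimize import minimize
def register(C,img,hx,hy,z,x0,rng=(14,14,5)):
    """pose (x,y,yaw deg) of a rectangle outline at height z: maximise gradient strength along its outline"""
    g=cv2.GaussianBlur(cv2.cvtColor(img,cv2.COLOR_BGR2GRAY).astype(np.float32),(0,0),1.2)
    gx,gy=cv2.Sobel(g,5,1,0),cv2.Sobel(g,5,0,1)
    i=manip.camera_info('wrist')
    t=np.linspace(-.9,.9,60)
    P=np.vstack([np.c_[t*hx,0*t+hy],np.c_[t*hx,0*t-hy],np.c_[0*t+hx,t*hy],np.c_[0*t-hx,t*hy]])
    N=np.vstack([np.tile([0,1.],(120,1)),np.tile([1.,0],(120,1))])
    def pr(Q):
        c=(np.c_[Q,np.full(len(Q),z)]-C[:3,3])@C[:3,:3]
        return np.c_[i['fx']*c[:,0]/c[:,2]+i['cx'],i['fy']*c[:,1]/c[:,2]+i['cy']]
    def sides(q):
        a=np.radians(q[2]);r=np.array([[np.cos(a),-np.sin(a)],[np.sin(a),np.cos(a)]])
        Q=P@r.T+q[:2]; p=pr(Q); n=pr(Q+N@r.T)-p; n/=np.linalg.norm(n,axis=1)[:,None]
        s=lambda G: cv2.remap(G,p[:,:1].astype(np.float32),p[:,1:].astype(np.float32),1)[:,0]
        v=np.minimum(np.abs(s(gx)*n[:,0]+s(gy)*n[:,1]),150)
        return v.reshape(4,60).mean(1)
    f=lambda q:-np.sqrt(sides(q)+1).sum()
    best=min(((x0[0]+a,x0[1]+b,x0[2]+c) for a in np.arange(-rng[0],rng[0]+.1,1) for b in np.arange(-rng[1],rng[1]+.1,1) for c in np.arange(-rng[2],rng[2]+.1,1)),key=f)
    m=minimize(f,best,method='Nelder-Mead',options=dict(initial_simplex=np.array(best)+np.array([[0,0,0],[.7,0,0],[0,.7,0],[0,0,.7]])))
    return m.x.round(2),sides(m.x).round(0),pr(np.array([m.x[:2]])).round(0)
E
python3 - <<'E'
from edge import *
st();C=wshot('a1');im=cv2.imread('pics/a1.png')
print(register(C,im,46,31,14,(532.5,39.6,6.3)))
print('inner',register(C,im,42,27,14,(532.5,39.6,6.3)))
E
```

```text
16.18 q [-0.    0.22  1.77  0.    1.16  1.46] [484.   34.8 149.3] [-180.     0.2    6.3] F [ 0.4 -0.1  0.9] gap 93.8 0.0
(array([532.5,  42.6,   5.3]), array([150., 150., 150., 150.]), array([[317., 162.]]))
inner (array([538.18,  42.25,   5.94]), array([150.,  79., 150., 116.]), array([[318., 155.]]))
```

Emit:
servo_tool --pt "0 0 0 0 0 15 0" --pt "0 0 7 5 12 15 0" --pt "0 0 9 7 16 10 0" --pt "0 0 9 7 18 0 0" --pt "0 0 9 7 18 0 0" --pt "0 0 9 7 18 0 0" --pt "0 0 9 7 18 0 0" --pt "0 0 9 7 18 0 0" --pt "0 0 9 7 18 0 0" --pt "0 0 9 7 18 0 0" --pt "0 0 9 7 18 -15 0" --pt "0 0 2 8 19 -19 0" --pt "0 0 0 0 0 0 0" --pt "0 0 0 0 0 0 0"

```text
clock: 17.98
eef_pos: [560.1, 225.1, 156.0]
eef_rot: [3.14, 0.004, 1.68]
wrist_force: [-0.7, 0.3, 0.3]
finger_gap: 93.8
finger_force: 0.0
```

```bash
python3 - <<'E'
from edge import *
st();C=wshot('b1');im=cv2.imread('pics/b1.png')
for h in [(47.5,32.5),(49,34)]: print(h,register(C,im,*h,20,(553.5,274.5,96.3)))
E
```

```text
17.98 q [ 0.32  0.46  1.42 -0.    1.26  0.22] [560.1 225.1 156. ] [179.9   0.2  96.2] F [-0.7  0.3  0.3] gap 93.8 0.0
(47.5, 32.5) (array([554.35, 268.44,  96.53]), array([131.,  47.,  28., 149.]), array([[318., 168.]]))
(49, 34) (array([555.45, 271.67,  96.21]), array([131.,  39.,   2., 150.]), array([[320., 164.]]))
```

```bash
cat > prof.py <<'E'
from edge import *
def profile(C,img,q,side,offs,half,z,lim=1e9):
    """mean grey along a line parallel to a side: side='x' (normal along local x at offs) or 'y'; half=(lo,hi) along-span"""
    g=cv2.cvtColor(img,cv2.COLOR_BGR2GRAY).astype(np.float32);i=manip.camera_info('wrist')
    a=np.radians(q[2]);r=np.array([[np.cos(a),-np.sin(a)],[np.sin(a),np.cos(a)]]);t=np.linspace(*half,80);o=[]
    for s in offs:
        Q=(np.c_[0*t+s,t] if side=='x' else np.c_[t,0*t+s])@r.T+q[:2]
        c=(np.c_[Q,np.full(80,z)]-C[:3,3])@C[:3,:3];p=np.c_[i['fx']*c[:,0]/c[:,2]+i['cx'],i['fy']*c[:,1]/c[:,2]+i['cy']].astype(np.float32)
        o.append(np.median(cv2.remap(g,p[:,:1],p[:,1:],1)))
    return np.array(o).round(0).astype(int)
E
python3 - <<'E'
from prof import *
C=np.load('pics/b1.npy');im=cv2.imread('pics/b1.png');q=(553.5,272,6.3)
print('x-65',profile(C,im,q,'x',range(-75,-54),(-40,40),20))
print('x-33',profile(C,im,q,'x',range(-43,-22),(-35,35),20))
print('x+33',profile(C,im,q,'x',range(23,44),(-35,35),20))
print('x+65',profile(C,im,q,'x',range(55,76),(-40,40),20))
for h in [(-28,0),(0,28)]:
  print(h);print('y-56',profile(C,im,q,'y',range(-66,-45),h,20))
  print('y-47',profile(C,im,q,'y',range(-57,-36),h,20))
  print('y+47',profile(C,im,q,'y',range(37,58),h,20))
E
```

```text
x-65 [ 48  48  49  49  49  49  49  49  49  50  47  83 152 164 163 162 162 162
 162 162 162]
x-33 [163 163 163 163 163 163 163 163 162 163 157 130  99  88 100 128 148 148
 148 148 147]
x+33 [117 117 118 117 118 117 125 127 124 124 107 103 111 122 117 126 133 136
 138 117 117]
x+65 [122 120 118 117 117 118 120 118 118 118 120 109  59  48  51  51  51  50
  51  50  50]
(-28, 0)
y-56 [ 41  40  41  41  41  42  42  42  42  42  43  43  43  44  43  39 107 159
 162 160 160]
y-47 [ 42  43  43  43  44  43  39 107 159 162 160 160 160 160 160 155 134 127
 140 146 146]
y+47 [114 114 114 113 114 114 113 113 113 112 113 112 112 113 113 113  94  98
 105 115 115]
(0, 28)
y-56 [ 42  40  41  41  41  42  42  42  42  43  43  43  43  44  44  40  84 160
 166 164 164]
y-47 [ 43  43  43  43  44  44  40  84 160 166 164 164 164 164 163 169 152 129
 140 148 149]
y+47 [115 114 114 121 120 115 115 114 114 114 115 115 115 115 115 116 102 100
 109 115 115]
```

```bash
cat > ed.py <<'E'
from prof import *
def cross(C,im,q,side,c,half,z,w=7):
    o=np.arange(c-w,c+w+.01,.25);p=profile(C,im,q,side,o,half,z).astype(float)
    m=(p[:8].mean()+p[-8:].mean())/2;k=np.where(np.diff(np.sign(p-m)))[0]
    k=k[np.argmax(np.abs(np.diff(p))[k])];return o[k]+.25*(m-p[k])/(p[k+1]-p[k])
E
python3 - <<'E'
from ed import *
C=np.load('pics/b1.npy');im=cv2.imread('pics/b1.png');q=(554.2,278.2,6.3)
for s,c,h in [('x',-65,(-45,-5)),('x',-65,(-5,40)),('x',65,(-45,-5)),('x',65,(-5,40)),('y',-56,(-50,-5)),('y',-56,(5,50))]: print(s,c,h,round(cross(C,im,q,s,c,h,20),2))
C=np.load('pics/a1.npy');im=cv2.imread('pics/a1.png');q=(532.5,42.6,6.0)
for s,c,h in [('x',-46,(-27,-3)),('x',-46,(3,27)),('x',46,(-27,-3)),('x',46,(3,27)),('y',-31,(-42,-3)),('y',-31,(3,42)),('y',31,(-42,-3)),('y',31,(3,42))]: print(s,c,h,round(cross(C,im,q,s,c,h,14),2))
print('fin x-ends/ y sides z50')
print(profile(C,im,q,'y',range(-12,13),(-17,17),50));print(profile(C,im,q,'x',range(-28,-11),(-3,3),50));print(profile(C,im,q,'x',range(12,29),(-3,3),50))
E
```

```text
x -65 (-45, -5) -65.0
x -65 (-5, 40) -65.2
x 65 (-45, -5) 65.22
x 65 (-5, 40) 66.11
y -56 (-50, -5) -56.16
y -56 (5, 50) -55.84
x -46 (-27, -3) -45.53
x -46 (3, 27) -45.19
x 46 (-27, -3) 47.08
x 46 (3, 27) 47.26
y -31 (-42, -3) -31.61
y -31 (3, 42) -31.92
y 31 (-42, -3) 31.0
y 31 (3, 42) 30.83
fin x-ends/ y sides z50
[162 163 161 161 163 164 158 190 225 225 225 225 226 226 226 228 224 213
 213 210 211 212 226 221 206]
[168 209 208 208 208 208 208 210 223 202 215 221 221 222 222 225 224]
[230 230 230 230 230 230 229 230 228 141 106 159 212 217 217 218 219]
```

Emit:
servo_tool --pt "0 0 -9 -2.7 -18.3 0 0.4" --pt "0 0 -9 -2.7 -18.3 0 0.4" --pt "0 0 -9 -2.7 -18.3 0 0.4" --pt "0 0 -9 -2.7 -18.3 0 0.4" --pt "0 0 -9 -2.7 -18.3 0 0.4" --pt "0 0 -9 -2.7 -18.3 0 0.4" --pt "0 0 -9 -2.7 -18.3 0 0.4" --pt "0 0 -9 -2.7 -18.3 0 0.4" --pt "0 0 -9 -2.7 -18.3 0 0.4" --pt "0 0 -9.6 -2.4 -18.1 0 0.4" --pt "0 0 0 0 0 0 0.4" --pt "0 0 0 0 0 0 0.4"

```text
clock: 19.52
eef_pos: [533.2, 43.0, 154.9]
eef_rot: [-3.141, 0.003, 0.103]
wrist_force: [0.4, -0.6, 0.5]
finger_gap: 56.5
finger_force: 0.0
```

```bash
python3 -c "
from h import *
st()"
```

```text
19.52 q [0.01 0.32 1.62 0.   1.21 1.48] [533.2  43.  154.9] [-180.     0.2    5.9] F [ 0.4 -0.6  0.5] gap 56.5 0.0
```

Emit:
servo_tool --pt "0 -0.2 -0.3 0.2 -0.7 -25 0.4" --pt "0 0 0 0 0 -35 0.4" --pt "0 0 0 0 0 -35 0.4" --pt "0 0 0 0 0 -25 0.4" --pt "0 0 0 0 0 -11 0.4" --pt "0 0 0 0 0 -5 0.4" --pt "0 0 0 0 0 0 0.6" --pt "0 0 0 0 0 0 0.75" --pt "0 0 0 0 0 0 0.85" --pt "0 0 0 0 0 0 0.95" --pt "0 0 0 0 0 0 1" --pt "0 0 0 0 0 0 1" --pt "0 0 0 0 0 0 1" --grip_force 20

```text
clock: 21.15
eef_pos: [533.4, 42.1, 18.4]
eef_rot: [-3.141, 0.001, 0.094]
wrist_force: [-0.2, -0.3, 3.4]
finger_gap: 9.9
finger_force: 20.0
```

```bash
python3 -c "
from h import *
st()"
```

```text
21.15 q [0.01 0.5  1.72 0.   0.92 1.49] [533.4  42.1  18.4] [-180.     0.     5.4] F [-0.2 -0.3  3.4] gap 9.9 20.0
```

Emit:
servo_tool --pt "0 0 0 0 0 0 0.8" --pt "0 0 0 0 0 0 0.6" --pt "0 0 0 0 0 0 0.3" --pt "0 0 0 0 0 10 0" --pt "0 0 0 0 0 25 0" --pt "0 0 0 -10 -1 35 0" --pt "0 0 0 -20 -2 35 0" --pt "0 0 0 -20 -2 25 0" --pt "0 0 0 0 0 0 0" --pt "0 0 0 0 0 0 0"

```text
clock: 22.4
eef_pos: [483.5, 37.1, 147.9]
eef_rot: [-3.141, 0.001, 0.094]
wrist_force: [-0.2, -0.5, -0.1]
finger_gap: 93.5
finger_force: 0.0
```

```bash
python3 - <<'E'
from ed import *
st();C=wshot('a2');im=cv2.imread('pics/a2.png');q=(533.4,42.3,5.6)
for s,c,h in [('x',-46,(-27,-3)),('x',-46,(3,27)),('x',46,(-27,-3)),('x',46,(3,27)),('y',-31,(-42,-3)),('y',-31,(3,42)),('y',31,(-42,-3)),('y',31,(3,42))]: print(s,c,h,round(cross(C,im,q,s,c,h,14),2))
E
```

```text
22.4 q [0.   0.21 1.77 0.   1.16 1.48] [483.5  37.1 147.9] [-180.     0.     5.4] F [-0.2 -0.5 -0.1] gap 93.5 0.0
x -46 (-27, -3) -46.24
x -46 (3, 27) -46.18
x 46 (-27, -3) 46.32
x 46 (3, 27) 46.44
y -31 (-42, -3) -31.24
y -31 (3, 42) -31.48
y 31 (-42, -3) 31.37
y 31 (3, 42) 31.32
```

Emit:
servo_tool --pt "0 0 0 20 2 -30 0.4" --pt "0 0 0 20 2 -35 0.4" --pt "0 0 0 9.9 1 -35 0.4" --pt "0 0 0 0 0 -20 0.4" --pt "0 0 0 0 0 -9.5 0.4" --pt "0 0 0 0 0 0 0.7" --pt "0 0 0 0 0 0 0.9" --pt "0 0 0 0 0 0 1" --pt "0 0 0 0 0 0 1" --pt "0 0 0 0 0 0 1" --pt "0 0 0 0 0 0 1" --grip_force 45

```text
clock: 23.82
eef_pos: [533.3, 42.0, 19.0]
eef_rot: [-3.141, 0.0, 0.094]
wrist_force: [-0.7, -0.5, 3.4]
finger_gap: 9.8
finger_force: 45.0
```

Emit:
servo_tool --pt "0 0 0 0 0 4 1" --pt "0 0 0 0 0 16 1" --pt "0 0 0 0 0 30 1" --pt "0 0 0 0 0 30 1" --pt "0 0 0 0 0 20 1" --pt "0 0 9 2 24 0 1" --pt "0 0 9 2 24 0 1" --pt "0 0 9 2 24 0 1" --pt "0 0 9 2 24 0 1" --pt "0 0 9 2 24 0 1" --pt "0 0 9 2 24 0 1" --pt "0 0 9 2 24 0 1" --pt "0 0 9 2 24 0 1" --pt "0 0 9 2 24 0 1" --pt "0 0 10.2 3 20 0 1" --pt "0 0 0 0 0 0 1" --pt "0 0 0 0 0 0 1"

```text
clock: 25.95
eef_pos: [554.2, 277.4, 119.1]
eef_rot: [-3.141, 0.001, 1.682]
wrist_force: [0.3, 0.2, -1.1]
finger_gap: 9.6
finger_force: 45.0
```

```bash
python3 -c "
from h import *
st();wshot('h1')"
```

```text
25.95 q [ 0.41  0.53  1.4  -0.    1.21  0.29] [554.2 277.4 119.1] [-180.     0.    96.4] F [ 0.3  0.2 -1.1] gap 9.6 45.0
```

Emit:
servo_tool --pt "0 0 0.2 0.2 0.8 -20 1" --pt "0 0 0 0 0 -30 1" --pt "0 0 0 0 0 -18 1" --pt "0 0 0 0 0 -8 1" --pt "0 0 0 0 0 0 1" --pt "0 0 0 0 0 0 1"

```text
clock: 26.75
eef_pos: [554.9, 279.0, 43.7]
eef_rot: [3.14, 0.0, 1.689]
wrist_force: [0.6, 0.8, -1.6]
finger_gap: 10.0
finger_force: 45.0
```

Emit:
servo_tool --pt "0 0 0 0 0 -2 1" --pt "0 0 0 0 0 -2 1" --pt "0 0 0 0 0 0 1"

```text
clock: 27.12
eef_pos: [554.3, 278.8, 38.6]
eef_rot: [-3.141, 0.001, 1.69]
wrist_force: [0.9, 0.0, -2.2]
finger_gap: 9.5
finger_force: 45.0
```

Emit:
servo_tool --pt "0 0 -0.1 0 -0.4 -1 1" --pt "0 0 0 0 0 -1 1" --pt "0 0 0 0 0 0 1"

```text
clock: 27.5
eef_pos: [554.4, 278.4, 36.6]
eef_rot: [-3.141, 0.001, 1.688]
wrist_force: [0.1, -0.1, -0.7]
finger_gap: 9.7
finger_force: 45.0
```

Emit:
servo_tool --pt "0 0 0 0 0 -1 1" --pt "0 0 0 0 0 0 1"

```text
clock: 27.75
eef_pos: [554.4, 278.4, 35.7]
eef_rot: [-3.141, 0.001, 1.688]
wrist_force: [-0.4, -0.2, -1.6]
finger_gap: 9.8
finger_force: 45.0
```

Emit:
servo_tool --pt "0 0 0 0 0 -1 1" --pt "0 0 0 0 0 -1 1" --pt "0 0 0 0 0 -1 1" --pt "0 0 0 0 0 -1 1" --pt "0 0 0 0 0 0 1"

```text
clock: 28.38
eef_pos: [554.4, 278.4, 31.6]
eef_rot: [-3.141, 0.001, 1.688]
wrist_force: [0.2, -0.5, -0.5]
finger_gap: 9.8
finger_force: 45.0
```

Emit:
servo_tool --pt "0 0 0 0 0 -1 1" --pt "0 0 0 0 0 -1 1" --pt "0 0 0 0 0 0 1"

```text
clock: 28.75
eef_pos: [554.4, 278.4, 29.6]
eef_rot: [-3.141, 0.001, 1.688]
wrist_force: [-0.7, 0.4, -1.5]
finger_gap: 9.8
finger_force: 45.0
```

Emit:
servo_tool --pt "0 0 0 0 0 -1 1" --pt "0 0 0 0 0 0 1"

```text
clock: 29.0
eef_pos: [554.5, 278.5, 29.0]
eef_rot: [3.141, 0.001, 1.688]
wrist_force: [-0.8, -0.6, 2.6]
finger_gap: 9.5
finger_force: 45.0
```

Seated with floor contact at the expected height. Releasing and backing off for a check.

Emit:
servo_tool --pt "0 0 0 0 0 0 0.85" --pt "0 0 0 0 0 0 0.6" --pt "0 0 0 0 0 0 0.5" --pt "0 0 0 0 0 5 0.5" --pt "0 0 0 0 0 15 0.4" --pt "0 0 0 0 0 30 0.2" --pt "0 0 0 1 -10 40 0" --pt "0 0 0 2 -20 40 0" --pt "0 0 0 2 -20 0 0" --pt "0 0 0 0 0 0 0" --pt "0 0 0 0 0 0 0"

```text
clock: 30.38
eef_pos: [559.0, 228.7, 157.8]
eef_rot: [-3.14, 0.001, 1.688]
wrist_force: [-0.4, 1.0, -0.8]
finger_gap: 94.1
finger_force: 0.0
```

```bash
python3 - <<'E'
from ed import *
st();C=wshot('b2');im=cv2.imread('pics/b2.png');q=(554.3,278.3,96.6)
for z in(24,34):
  print('z',z,register(C,im,46,31,z,q,(6,6,3)))
print('rim x',profile(C,im,q,'x',range(-54,-37),(-20,20),24),profile(C,im,q,'x',range(38,55),(-20,20),24))
print('rim y',profile(C,im,q,'y',range(-38,-22),(-38,38),24),profile(C,im,q,'y',range(23,39),(-38,38),24))
for n in('scene','top'): 
    cv2.imwrite(f'pics/{n}6.png',manip.camera(n)[:,:,::-1])
d=cv2.absdiff(cv2.imread('pics/top0.png'),cv2.imread('pics/top6.png')).max(2)
k,l,s,c=cv2.connectedComponentsWithStats((d>60).astype(np.uint8)); print([tuple(r) for r in s[1:] if r[4]>25])
d=cv2.absdiff(cv2.imread('pics/s5.png'),cv2.imread('pics/scene6.png')).max(2); print('basket change',d[160:320,90:200].max(),(d[160:320,90:200]>40).sum())
E
```

```text
30.38 q [ 0.33  0.46  1.41 -0.    1.27  0.21] [559.  228.7 157.8] [-179.9    0.    96.7] F [-0.4  1.  -0.8] gap 94.1 0.0
z 24 (array([555.02, 278.31,  96.7 ]), array([150., 121., 149., 141.]), array([[322., 161.]]))
z 34 (array([553.19, 280.19,  96.86]), array([126., 108.,  82., 139.]), array([[320., 160.]]))
rim x [162 161 160 145 115 115 108 105 162 220 221 220 200 175 182 196 197] [160 160 160 151 152 164 163 163 130  77  90 111 116 115 115 115 115]
rim y [123 131 123 106 102  89 119 153 152 155 135 129 135 137 148 157] [156 135 122 154 218 224 226 188 101  96 126 157 163 163 163 163]
[(np.int32(148), np.int32(199), np.int32(16), np.int32(20), np.int32(201)), (np.int32(118), np.int32(200), np.int32(153), np.int32(280), np.int32(27616)), (np.int32(203), np.int32(201), np.int32(13), np.int32(10), np.int32(39)), (np.int32(417), np.int32(205), np.int32(14), np.int32(18), np.int32(82)), (np.int32(140), np.int32(211), np.int32(13), np.int32(20), np.int32(142)), (np.int32(222), np.int32(248), np.int32(9), np.int32(10), np.int32(67)), (np.int32(298), np.int32(252), np.int32(32), np.int32(43), np.int32(1136)), (np.int32(462), np.int32(257), np.int32(43), np.int32(24), np.int32(537)), (np.int32(224), np.int32(262), np.int32(9), np.int32(14), np.int32(97)), (np.int32(590), np.int32(295), np.int32(29), np.int32(18), np.int32(218)), (np.int32(269), np.int32(426), np.int32(161), np.int32(54), np.int32(4542))]
basket change 82 2646
```

The tray is centred and square in the pocket, with its rim at the seated height. One numeric check that the basket hasn't moved since release.

```bash
python3 - <<'E'
from h import *
a=cv2.imread('pics/s5.png');b=cv2.imread('pics/scene6.png')
for x,y,w,hh in [(138,203,18,60),(125,215,55,50),(130,205,30,30)]:
    r=cv2.matchTemplate(b[y-10:y+hh+10,x-10:x+w+10],a[y:y+hh,x:x+w],cv2.TM_CCOEFF_NORMED);_,m,_,l=cv2.minMaxLoc(r);print(m,l[0]-10,l[1]-10)
# hanging handle model vs picture: mean grey across bar (y) at top of bar, z 244
g=cv2.cvtColor(b,cv2.COLOR_BGR2GRAY);hd=np.array([.9956,.094,0]);lf=np.array([-.094,.9956,0]);M=np.array([561,-303,244.])
for s in (-40,-20,0,20,40): print(s,[int(g[int(round(v)),int(round(u))]) for u,v in (proj('scene',M+hd*s+lf*k) for k in range(-16,17,2))])
t=cv2.imread('pics/top6.png');g=cv2.cvtColor(t,6)
for s in (-52,-44,-38): print('top',s,[int(g[int(round(v)),int(round(u))]) for u,v in (proj('top',M+hd*s+lf*k) for k in range(-16,17,2))])
E
```

```text
0.8433222770690918 0 0
0.8662191033363342 0 0
0.8582128882408142 0 0
-40 [210, 210, 209, 209, 208, 190, 188, 196, 197, 201, 182, 157, 160, 159, 158, 158, 158]
-20 [156, 160, 157, 154, 157, 190, 200, 195, 195, 193, 190, 175, 138, 150, 158, 156, 157]
0 [156, 156, 154, 157, 159, 147, 150, 148, 143, 143, 117, 114, 142, 126, 136, 151, 158]
20 [65, 64, 63, 65, 67, 111, 140, 147, 145, 142, 111, 83, 88, 83, 84, 85, 70]
40 [154, 152, 143, 130, 121, 126, 141, 148, 147, 143, 124, 95, 128, 129, 121, 124, 120]
top -52 [152, 152, 153, 154, 157, 169, 181, 185, 185, 182, 167, 152, 146, 138, 129, 124, 122]
top -44 [153, 152, 152, 152, 157, 173, 182, 186, 187, 185, 175, 158, 142, 105, 97, 103, 114]
top -38 [154, 153, 153, 153, 159, 171, 181, 185, 183, 176, 164, 150, 133, 112, 99, 98, 106]
```

```bash
python3 -c "
from cell import manip
print(manip.sign_off())"
```

```text
the job is handed in; nothing more can be done
None
```

The basket hangs level by its handle on the rack hook, and the wiping tray sits flat and square in the stand's pocket. I handed the job in at about 30 s of the 72 s allowed; I confirmed the tray's seating and that the basket hadn't shifted by measuring the camera images.

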